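# Press a round flask into a sprung cradle and hold it

## Robot

A 7-joint arm with a two-finger parallel gripper is mounted at the origin on a cart in front of the work surface, level with it; the furniture and walls round the work are solid. World frame = base frame: x ahead of the robot, y to its left, z up, the work surface at z = 0. Lengths are in m, angles in rad, forces in N, time in s.
With the tool pointing down it reaches from about 0.425 to 0.925 m from the base axis. Payload 6.8 kg.
Tool frame: the origin (TCP) lies midway between the tips of the shut fingers; the grasp point (between the pads) lies 19 mm behind it; z points along the fingers, y is the direction in which the jaws open and shut (so a half turn about z gives the same grasp; the last joint's range is limited). The gripper opens to 85 mm and grips with 20 to 120 N. Pads are 22 mm wide; open, the fingers measure 114 mm over their backs; the gripper's body (76 mm by 85 mm) begins 54 mm behind the grasp point. The pads swing forward as they close: fully open they stand 13 mm farther back than shut.
Start: joints at [1.111, 0.477, 0.022, 1.555, -0.011, 1.109, -0.083], TCP at [0.233, -0.634, 0.231] pointing down, gripper open.
Joint ranges: [-2.96, 2.96], [-0.34, 2.1], [-1.41, 1.46], [0.24, 2.44], [-1.37, 4.51], [0.17, 1.92], [-2.96, 2.96]. Speed limits (rad/s): [2.39, 2.39, 3.14, 3.14, 3.14, 3.14, 3.14].

## Interface

Orientations are given as a unit quaternion [w, x, y, z].
In Python, from station import bot, vision gives the robot as it stands.
- The arm moves only by the tool move_arm, never from a script. Its argument "increments" is text: rows parted by semicolons, each of 7 numbers parted by spaces: the opening, from 0 (shut) to 1 (fully open), then the shift along the world's x, y, z in mm, then the turn, a rotation vector about the world's x, y, z in rad. In form: grip x y z rx ry rz; .... A call has exactly 8 rows; each row shifts and turns the commanded pose from where the row before left it; what a row does not reach is not made up. A row lasts 1/8 s, in which the tool goes at most 62.5 mm and 10.7 degrees, less where a joint would pass 70% of its speed; a pose out of reach is approached as far as the arm can. A call with a gripper value outside its range is refused whole. The fingers move at their own pace and stop on an object; "newtons" is the grip in N (left out, the last holds). Time passes only in rows, so rows that do not move let the fingers close, or fill a call up. It gives the time, the measured TCP pose, the force and the opening at its end, in the units of the state.
- bot.get_obs(): the state, without advancing time (a new reading comes with each control period).
- vision.read_camera(name): name is "side" or "top"; returns (picture, depth): 400x640x3 uint8, red, green, blue; 400x640 float32, m along the optical axis (not along the pixel's ray), 0 where there is no reading.
- vision.calibration(name): a dict with "fx", "fy", "cx", "cy" (pixels), "R" (3x3) and "t" (3): a world point X has camera coordinates R X + t. Camera axes: x right, y down, z forward; pixel columns grow to the right and rows downward; lengths in m; the calibration is good to about 2 mm. A picture is of the moment at which its call begins. calibration takes no time and is no camera call.
- bot.hand_in(): hands the job in, once; it reports no verdict.
The state is a dict: "t": time; "q": joint angles; "joint_vel": joint speeds; "joint_torque": joint torques, N m; "eef_pos": TCP position; "tool_rot": TCP orientation; "contact_force": force on the tool from outside, world axes, zero at the start; "torque": the same for the moment, N m; "gripper_width": opening from 0.0 (shut) to 1.0 (fully open).
Only numpy, scipy, OpenCV 4.12 (cv2) and the standard library are available. Lean on these libraries where they do the work, as an engineer would, in place of code of your own. Each camera call takes 0.05 s, during which the arm holds its last target.

## Task

Take the stoppered round-bottomed flask by its neck with a gentle grip, lift it off the cork ring, set it upright in the sprung ring cradle and press it down softly until the grey ring has sunk about level with the rim of the metal collar, neither short of it nor on to its bottom stop. Finish while still holding the flask pressed down there, so that I can fit the retaining clip; leave the vial, the dropper bottle and the petri dish alone.

Things in the scene. Friction and masses are not known exactly. Their poses are not given: they have to be found in the camera images.
- flask: Amber glass flask, round bottom, white stopper, about 0.13 kg, upright and round about z. Origin: lowest point of the 64 mm bulb (its centre is 32 mm up); neck 24 mm wide from 64 to 106 mm up, then a rim 29 mm wide and the stopper to 122 mm. Fragile: squeeze it with at most 75 N per finger (150 N in all) and press it on the cradle with at most 25 N.
- flask_neck (a point): Point on the flask's axis half-way up the straight neck, 85 mm above the flask's lowest point: the place to grip (24 mm wide, any yaw).
- flask_bulb (a point): Centre of the flask's round bulb (radius 32 mm), 53 mm below flask_neck. When it sits upright in the rest ring this is about 45 mm above the bench; in the unpressed cradle about 81 mm above the bench (23 mm above ring_top).
- rest_ring: Low cork ring fixed to the bench, 88 mm wide, 22 mm high, hole 44 mm, in which the flask stands at the start. Origin at the centre of its underside.
- cradle: Sprung ring cradle fixed to the bench: dark square base plate 104 x 104 x 8 mm, on it a round aluminium collar 86 mm wide whose rim is 46 mm above the bench, and in the collar a grey ring that slides up and down on a spring. Origin at the centre of its underside, on the ring's axis, z up.
- ring_top (a point): Centre of the top face of the grey sliding ring (71 mm wide, hole 44 mm, in which the flask's bulb sits); moves with the ring. Unpressed it is 58 mm above the bench, 12 mm above the collar's rim.
- cradle_ring (a joint): How far the grey ring is pressed down, m: 0 at rest (12 mm above the collar's rim), 0.012 level with the rim, 0.020 on its bottom stop. Spring: about 4 N to begin moving, then 0.4 N for each mm (about 9 N level with the rim); the flask's own weight does not move it, and it springs back when let go.
- vial_mid (a point): Middle of a small sample vial with a red cap, 22 mm wide, 54 mm high, standing; to be left alone.
- bottle_mid (a point): Middle of a dropper bottle, 38 mm wide, 113 mm high, standing; to be left alone.
- dish_mid (a point): Middle of a petri dish, 62 mm wide, 15 mm high; to be left alone.
Mind the look-alikes: they are no part of the job. Several things have the shape of the flask; the one meant has the colours described above. Several things have the shape of the rest_ring; the one meant has the colours described above.

How it is judged:
By the outcome, as a careful person would: the job done as asked, in the order asked, and still so for the second after the job is handed in, while the arm keeps its last pose, push and grip.
It also fails if it takes over 42 s, if anything falls off the work surface, if the arm or the gripper's body presses on something with over 40 N, if the wrist force passes 120 N, or if a joint passes its speed limit or range.

## Working session

There is one attempt and no reset: what is moved stays moved. The work goes in short steps, Python scripts to look and compute and a tool call to move; the robot and the scene stay as the last step left them, time stands still between calls to the robot, and variables do not carry over. Pictures are saved under pics/ and viewed, and the job is handed in when it is done.

Besides the shell and the picture viewer there is one more tool, called after ">>>" by a JSON object that holds its "api" and its "payload". move_arm: Moves the arm, as the interface text tells. Its arguments: {"type":"object","properties":{"increments":{"type":"string"},"newtons":{"type":"number"}},"required":["increments"]}

```bash
mkdir -p pics; cat > h.py <<'E'
import numpy as np, cv2
from station import bot, vision
def grab(n,tag):
    p,d=vision.read_camera(n); cv2.imwrite(f'pics/{tag}.png',p[:,:,::-1]); np.savez(f'/tmp/{tag}.npz',p=p,d=d); return p,d
def w(n,u,v,d):
    c=vision.calibration(n);X=np.array([(u-c['cx'])/c['fx']*d,(v-c['cy'])/c['fy']*d,d]);return np.array(c['R']).T@(X-np.array(c['t']))
def plane(n,u,v,z):
    a=w(n,u,v,0.0);b=w(n,u,v,1.0);return a+(b-a)*(z-a[2])/(b[2]-a[2])
def proj(n,X):
    c=vision.calibration(n);Y=np.array(c['R'])@np.array(X)+np.array(c['t']);return Y[0]/Y[2]*c['fx']+c['cx'],Y[1]/Y[2]*c['fy']+c['cy']
E
python3 - <<'E'
from h import *
for n in('top','side'):
    grab(n,n+'0');c=vision.calibration(n);print(n,c['fx'],c['cx'],c['cy'],-np.array(c['R']).T@np.array(c['t']),np.array(c['R']).round(2).tolist())
o=bot.get_obs();print(o['t'],o['eef_pos'],o['tool_rot'],o['contact_force'],o['gripper_width'])
E
```

```text
top 379.0396633354718 326.3293718277254 197.1575166586689 [ 0.4048143  -0.14310063  0.94850085] [[-0.02, -1.0, 0.02], [-0.99, 0.02, -0.15], [0.15, -0.02, -0.99]]
side 386.92914668897896 319.6746066998892 202.65956070430795 [0.0995863  0.45571143 0.5504745 ] [[-0.8, -0.6, 0.02], [-0.32, 0.4, -0.86], [0.51, -0.7, -0.51]]
0.1 [ 0.23240981 -0.6331677   0.23042557] [-7.83526724e-04  9.84563366e-01  1.75026632e-01 -2.06778571e-04] [ 0.22871685  0.26527931 -0.44613237] 0.9977078079683703
```

View pics/top0.png

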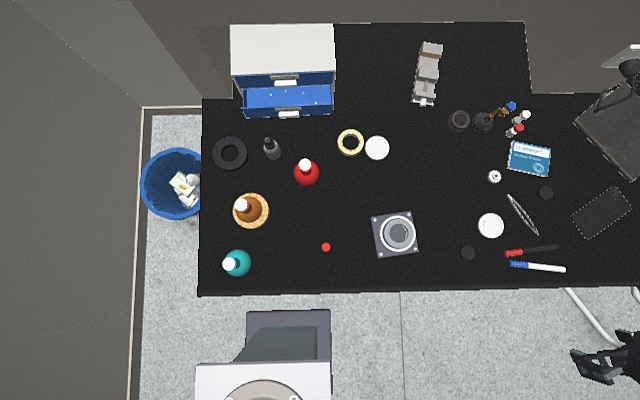

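View pics/side0.png

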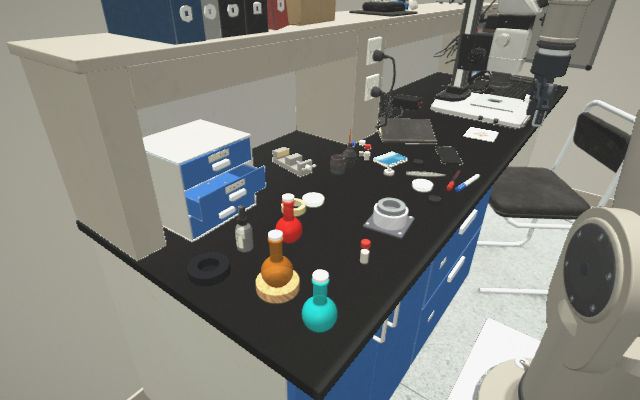

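The top view shows the amber flask (stopper ~(241,205)) on the cork ring, the cradle (~(398,233)), the vial (326,247), a red flask (306,172) and a teal flask (236,263). In the side view the flask is at (277,268) and the cradle at (390,215).

```bash
python3 - <<'E'
from h import *
T=np.load('/tmp/top0.npz');S=np.load('/tmp/side0.npz')
for n,Z,roi in(('top',T,(225,185,280,235)),('side',S,(250,225,305,305))):
    p,d=Z['p'],Z['d'];h=cv2.cvtColor(p,cv2.COLOR_RGB2HSV)
    x0,y0,x1,y1=roi
    R=np.zeros(h.shape[:2],bool);R[y0:y1,x0:x1]=1
    wh=R&(h[...,1]<50)&(h[...,2]>150)
    am=R&(h[...,0]<20)&(h[...,1]>190)&(h[...,2]>60)
    for k,m in(('white',wh),('amber',am)):
        nl,l,st,ce=cv2.connectedComponentsWithStats(m.astype(np.uint8));i=1+np.argmax(st[1:,4]);print(n,k,st[i],ce[i].round(1))
        v,u=np.nonzero((l==i)&(d>0));P=np.array([w(n,a,b,d[b,a]) for a,b in zip(u,v)]);print(P.min(0).round(3),P.max(0).round(3),np.median(P,0).round(3))
        if k=='white':
            q=P[P[:,2]>P[:,2].max()-.004];print(' top',q.mean(0),len(q))
        else:
            # sphere fit on z<0.07
            q=P[(P[:,2]<.068)&(P[:,2]>.025)];
            A=np.c_[2*q,np.ones(len(q))];s=np.linalg.lstsq(A,(q**2).sum(1),rcond=None)[0];print(' sph',s[:3],np.sqrt(s[3]+s[:3]@s[:3]),len(q))
    # cradle points by depth
    x0,y0,x1,y1=(365,205,425,262) if n=='top' else (355,190,420,240)
    u,v=np.meshgrid(range(x0,x1),range(y0,y1));P=np.array([w(n,a,b,d[b,a]) for a,b in zip(u.ravel(),v.ravel()) if d[b,a]>0])
    for lo,hi in((.052,.064),(.042,.050),(.004,.013)):
        q=P[(P[:,2]>lo)&(P[:,2]<hi)];print(n,'crad',lo,len(q),q.mean(0).round(4),((q.min(0)+q.max(0))/2).round(4),(q.max(0)-q.min(0)).round(3))
        if lo>.03:
            c=cv2.minEnclosingCircle(q[:,:2].astype(np.float32)); print(c)
# crops
cv2.imwrite('pics/c0.png',cv2.resize(T['p'][180:300,210:440,::-1],None,fx=3.4,fy=3.4,interpolation=cv2.INTER_CUBIC))
E
```

```text
top white [234 198  14  13 129] [240.6 204.3]
[ 0.502  0.013 -0.   ] [0.546 0.071 0.138] [0.515 0.026 0.134]
 top [0.5137333  0.02555987 0.13512486] 89
top amber [245 197   3   4   6] [245.8 198.2]
[0.534 0.026 0.059] [0.542 0.032 0.066] [0.539 0.029 0.064]
 sph [0.53264322 0.03054375 0.05709369] 0.009472327355000445 6Traceback (most recent call last):
  File "<stdin>", line 20, in <module>
  File "h.py", line 6, in w
    c=vision.calibration(n);X=np.array([(u-c['cx'])/c['fx']*d,(v-c['cy'])/c['fy']*d,d]);return np.array(c['R']).T@(X-np.array(c['t']))
ValueError: time passes only in moves, steps and waits
```

```bash
python3 - <<'E'
s=open('h.py').read().replace("def grab","CAL={n:vision.calibration(n) for n in('top','side')}\ndef grab").replace("c=vision.calibration(n)","c=CAL[n]")
open('h.py','w').write(s)
E
python3 - <<'E'
from h import *
T=np.load('/tmp/top0.npz');S=np.load('/tmp/side0.npz')
cv2.imwrite('pics/c0.png',cv2.resize(T['p'][180:300,210:440,::-1],None,fx=3.4,fy=3.4,interpolation=cv2.INTER_CUBIC))
for n,Z,roi in(('top',T,(225,185,280,235)),('side',S,(250,225,305,305))):
    p,d=Z['p'],Z['d'];h=cv2.cvtColor(p,cv2.COLOR_RGB2HSV)
    x0,y0,x1,y1=roi
    R=np.zeros(h.shape[:2],bool);R[y0:y1,x0:x1]=1
    wh=R&(h[...,1]<50)&(h[...,2]>150)
    am=R&(h[...,0]<20)&(h[...,1]>170)&(h[...,2]>40)&(h[...,2]<225)
    for k,m in(('white',wh),('amber',am)):
        nl,l,st,ce=cv2.connectedComponentsWithStats(m.astype(np.uint8));i=1+np.argmax(st[1:,4]);print(n,k,st[i],ce[i].round(1))
        v,u=np.nonzero((l==i)&(d>0));P=np.array([w(n,a,b,d[b,a]) for a,b in zip(u,v)]);print(P.min(0).round(3),P.max(0).round(3),np.median(P,0).round(3))
        if k=='white':
            q=P[P[:,2]>P[:,2].max()-.006];print(' top',q.mean(0),len(q))
        else:
            q=P[(P[:,2]<.068)&(P[:,2]>.025)];
            A=np.c_[2*q,np.ones(len(q))];s=np.linalg.lstsq(A,(q**2).sum(1),rcond=None)[0];print(' sph',s[:3],np.sqrt(s[3]+s[:3]@s[:3]),len(q))
    x0,y0,x1,y1=(365,205,425,262) if n=='top' else (355,190,420,240)
    u,v=np.meshgrid(range(x0,x1),range(y0,y1));P=np.array([w(n,a,b,d[b,a]) for a,b in zip(u.ravel(),v.ravel()) if d[b,a]>0])
    for lo,hi in((.052,.064),(.042,.050),(.004,.013)):
        q=P[(P[:,2]>lo)&(P[:,2]<hi)];print(n,'crad',lo,len(q),q.mean(0).round(4),((q.min(0)+q.max(0))/2).round(4),(q.max(0)-q.min(0)).round(3))
        if lo>.03: print(cv2.minEnclosingCircle(q[:,:2].astype(np.float32)))
E
```

```text
top white [234 198  14  13 129] [240.6 204.3]
[ 0.502  0.013 -0.   ] [0.546 0.071 0.138] [0.515 0.026 0.134]
 top [0.5140096  0.02562602 0.13466744] 115
top amber [236 197  25  25 301] [249.7 209.5]
[ 0.485 -0.003  0.052] [0.542 0.053 0.131] [0.507 0.016 0.068]
 sph [0.51417854 0.02580756 0.04579736] 0.030812945534119465 152
top crad 0.052 447 [ 0.4482 -0.328   0.0574] [ 0.4482 -0.3286  0.0576] [0.068 0.07  0.011]
((0.448648065328598, -0.3282478153705597), 0.0356236957013607)
top crad 0.042 270 [ 0.4471 -0.325   0.0455] [ 0.4488 -0.3284  0.0461] [0.084 0.085 0.008]
((0.44885656237602234, -0.32821980118751526), 0.04289628192782402)
top crad 0.004 904 [ 0.447  -0.3236  0.0078] [ 0.4478 -0.3321  0.0084] [0.129 0.146 0.009]
side white [268 230  15  11 133] [274.7 234.7]
[ 0.502 -0.111  0.001] [0.668 0.041 0.138] [0.512 0.031 0.136]
 top [0.51339725 0.02960931 0.13614719] 114
side amber [ 261  225   41   62 1193] [279.5 259.9]
[ 0.483 -0.129  0.009] [0.6   0.059 0.127] [0.506 0.036 0.062]
 sph [ 0.54544635 -0.02257124  0.03362259] 0.08563121070242508 702
side crad 0.052 314 [ 0.4472 -0.3193  0.0581] [ 0.449  -0.2592  0.0571] [0.07  0.205 0.01 ]
((0.43838271498680115, -0.25915634632110596), 0.10293024778366089)
side crad 0.042 191 [ 0.4402 -0.3052  0.0465] [ 0.4497 -0.3204  0.046 ] [0.085 0.074 0.008]
((0.44975459575653076, -0.32447558641433716), 0.042753852903842926)
side crad 0.004 440 [ 0.4439 -0.3139  0.0088] [ 0.4789 -0.3792  0.0085] [0.218 0.323 0.009]
```

View pics/c0.png

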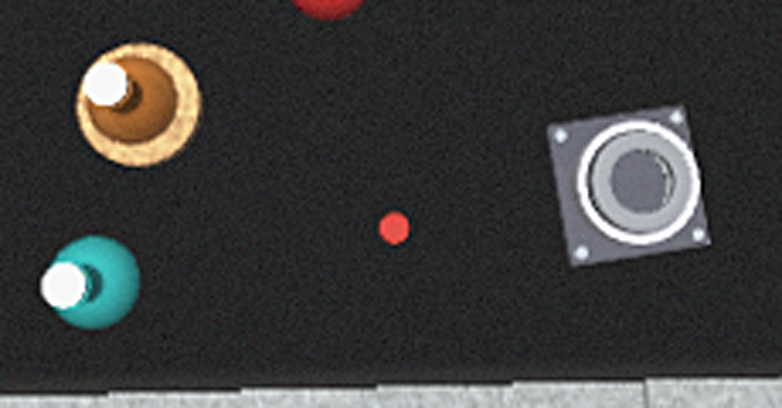

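>>> {"api": "move_arm", "payload": {"increments": "1 9 20 0 0 0 0; 1 18 40 0 0 0 0; 1 20 46 0 0 0 0; 1 20 46 0 0 0 0; 1 20 46 0 0 0 0; 1 20 46 0 0 0 0; 1 20 46 0 0 0 0; 1 20 46 0 0 0 0", "newtons": 45}}

```text
t: 1.1
eef_pos: [0.3799, -0.296, 0.2312]
tool_rot: [-0.0, 0.985, 0.175, -0.0]
contact_force: [0.6, -0.9, 1.2]
gripper_width: 1.003
```

>>> {"api": "move_arm", "payload": {"increments": "1 20 46 0 0 0 0; 1 20 46 0 0 0 0; 1 20 46 0 0 0 0; 1 20 46 0 0 0 0; 1 20 46 0 0 0 0; 1 16 46 0 0 0 0; 1 12 32 0 0 0 0; 1 6 16 0 0 0 0"}}

```text
t: 2.1
eef_pos: [0.5137, 0.0282, 0.2311]
tool_rot: [-0.0, 0.984, 0.176, -0.0]
contact_force: [0.0, -1.8, 0.5]
gripper_width: 0.999
```

```bash
python3 - <<'E'
from h import *
for n in('top','side'): grab(n,n+'1')
o=bot.get_obs();print(o['t'],o['eef_pos'],o['contact_force'],o['q'])
a=cv2.imread('pics/top1.png')[130:300,180:350];b=cv2.imread('pics/side1.png')[100:340,180:400]
cv2.imwrite('pics/v1.png',np.hstack([cv2.resize(a,(400,400)),cv2.resize(b,(367,400))]))
E
```

```text
2.2 [0.51371766 0.02763011 0.23108794] [ 0.10676515 -0.84371794 -0.16588862] [ 0.17502317  0.24254112 -0.40684476  1.91256535  0.11190994  1.00865204
 -1.49756796]
```

View pics/v1.png

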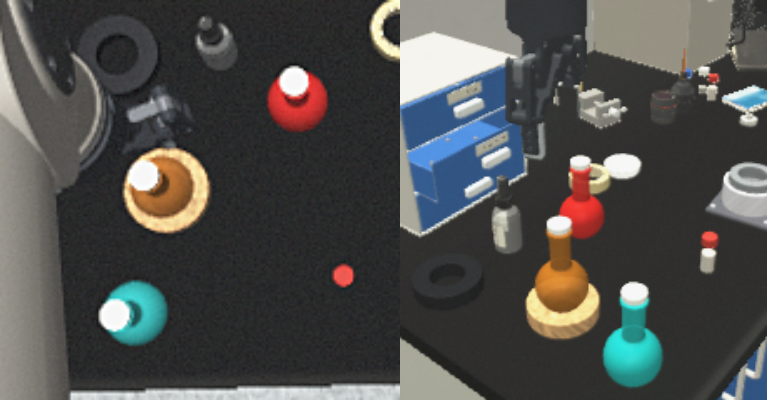

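```bash
python3 - <<'E'
from h import *
for n,(x0,y0,s,t,ox) in (('top',(180,130,400/170,400/170,0)),('side',(180,100,367/220,400/240,400))):
  for P in ([.5137,.0276,.231],[.5137,.0276,.25],[.5137,.0276,.32],[.514,.026,.135]):
    u,v=proj(n,P);print(n,P,round(u,1),round(v,1),'crop',round((u-x0)*s+ox),round((v-y0)*t))
E
python3 - <<'E'
import cv2
a=cv2.imread('pics/side1.png')[0:340,160:400];cv2.imwrite('pics/v2.png',cv2.resize(a,(424,600)))
E
```

```text
top [0.5137, 0.0276, 0.231] 229.4 198.2 crop 116 160
top [0.5137, 0.0276, 0.25] 227.0 196.7 crop 111 157
top [0.5137, 0.0276, 0.32] 216.8 190.5 crop 87 142
top [0.514, 0.026, 0.135] 240.7 204.5 crop 143 175
side [0.5137, 0.0276, 0.231] 272.9 188.6 crop 555 148
side [0.5137, 0.0276, 0.25] 272.5 178.8 crop 554 131
side [0.5137, 0.0276, 0.32] 270.6 140.1 crop 551 67
side [0.514, 0.026, 0.135] 275.6 233.7 crop 560 223
```

View pics/v2.png

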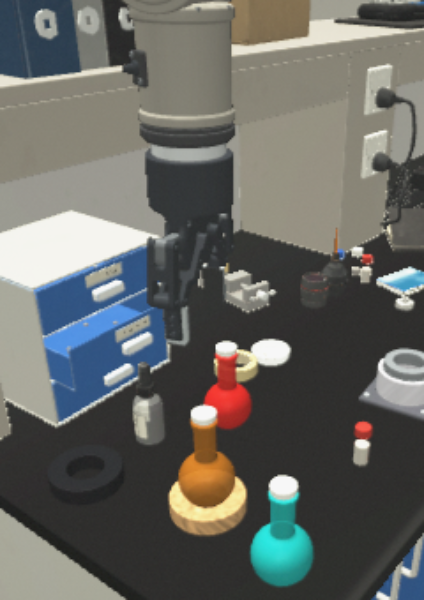

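View pics/top1.png

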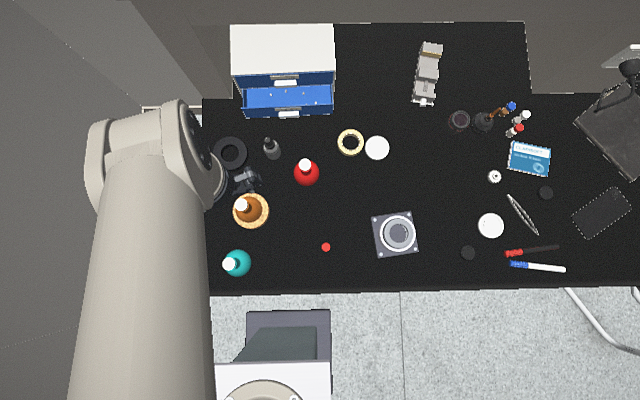

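```bash
python3 - <<'E'
from h import *
for n,(x0,y0,x1,y1) in (('top',(228,165,266,198)),('side',(240,80,300,205))):
    Z=np.load(f'/tmp/{n}1.npz');d=Z['d']
    P=np.array([np.r_[w(n,a,b,d[b,a]),a,b] for b in range(y0,y1) for a in range(x0,x1) if d[b,a]>0])
    P=P[(P[:,2]>.16)&(P[:,2]<.42)&(P[:,0]<.62)&(abs(P[:,1])<.15)]
    for z in np.arange(.16,.42,.01):
        q=P[(P[:,2]>=z)&(P[:,2]<z+.01)]
        if len(q)>2: print(n,round(z,3),len(q),q.min(0).round(3),q.max(0).round(3),np.median(q,0).round(3))
b=cv2.imread('pics/side1.png')[120:210,230:310];cv2.imwrite('pics/v3.png',cv2.resize(b,None,fx=6,fy=6,interpolation=cv2.INTER_CUBIC))
E
```

```text
top 0.25 11 [ 5.18e-01 -2.80e-02  2.52e-01  2.50e+02  1.88e+02] [ 5.27e-01 -1.60e-02  2.60e-01  2.56e+02  1.93e+02] [ 5.21e-01 -2.30e-02  2.57e-01  2.54e+02  1.92e+02]
top 0.26 7 [ 5.19e-01 -2.70e-02  2.60e-01  2.50e+02  1.86e+02] [ 5.31e-01 -1.80e-02  2.69e-01  2.55e+02  1.92e+02] [ 5.22e-01 -2.20e-02  2.66e-01  2.53e+02  1.91e+02]
top 0.27 6 [ 5.18e-01 -2.60e-02  2.70e-01  2.49e+02  1.87e+02] [ 5.27e-01 -1.70e-02  2.79e-01  2.54e+02  1.92e+02] [ 5.200e-01 -2.000e-02  2.720e-01  2.505e+02  1.910e+02]
top 0.28 9 [ 5.18e-01 -4.30e-02  2.81e-01  2.45e+02  1.83e+02] [ 5.33e-01 -1.20e-02  2.90e-01  2.62e+02  1.91e+02] [ 5.27e-01 -2.40e-02  2.83e-01  2.51e+02  1.86e+02]
top 0.29 73 [ 5.17e-01 -4.60e-02  2.90e-01  2.45e+02  1.71e+02] [ 5.50e-01 -1.40e-02  3.00e-01  2.63e+02  1.91e+02] [ 5.26e-01 -2.60e-02  2.95e-01  2.52e+02  1.85e+02]
top 0.3 73 [ 5.07e-01 -4.50e-02  3.00e-01  2.37e+02  1.71e+02] [ 5.49e-01 -3.00e-03  3.10e-01  2.62e+02  1.95e+02] [ 5.21e-01 -1.60e-02  3.07e-01  2.44e+02  1.87e+02]
top 0.31 68 [ 5.06e-01 -4.50e-02  3.10e-01  2.34e+02  1.70e+02] [  0.549  -0.      0.32  26
[... 3603 characters left out ...]
2 3.80e-01 2.91e+02 1.17e+02] [4.90e-01 5.70e-02 3.75e-01 2.67e+02 1.13e+02]
side 0.38 326 [4.76e-01 1.20e-02 3.80e-01 2.43e+02 9.90e+01] [5.34e-01 6.80e-02 3.90e-01 2.91e+02 1.11e+02] [4.89e-01 5.70e-02 3.85e-01 2.67e+02 1.06e+02]
side 0.39 339 [4.76e-01 1.00e-02 3.90e-01 2.42e+02 9.20e+01] [5.38e-01 6.80e-02 4.00e-01 2.91e+02 1.04e+02] [4.89e-01 5.70e-02 3.95e-01 2.67e+02 9.90e+01]
side 0.4 418 [ 4.76e-01 -3.00e-03  4.00e-01  2.42e+02  8.40e+01] [5.49e-01 6.80e-02 4.10e-01 2.91e+02 9.70e+01] [4.92e-01 5.40e-02 4.06e-01 2.66e+02 9.10e+01]
side 0.41 255 [4.79e-01 1.30e-02 4.10e-01 2.44e+02 8.00e+01] [5.35e-01 6.60e-02 4.20e-01 2.88e+02 8.90e+01] [4.93e-01 5.30e-02 4.14e-01 2.66e+02 8.50e+01]
```

View pics/v3.png

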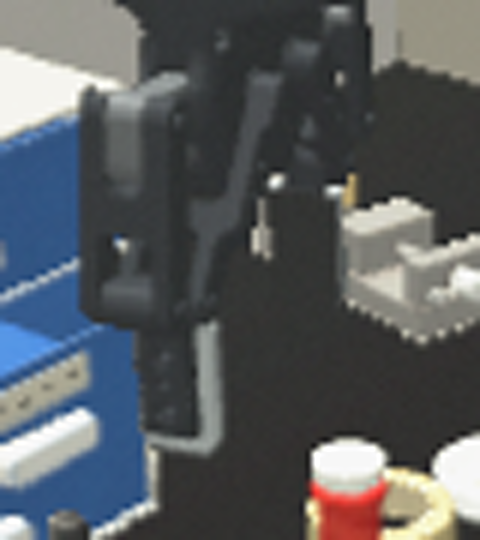

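Fingers straddle TCP (0.514, 0.027) by depth (finger A at y≈0.075, B at y≈-0.02), right above the flask. Descend.

>>> {"api": "move_arm", "payload": {"increments": "1 0 0 -20 0 0 0; 1 0 1 -28 0 0 0; 1 0 0 -28 0 0 0; 1 0 0 -28 0 0 0; 1 0 0 -20 0 0 0; 1 0 0 -15 0 0 0; 1 0 0 -10 0 0 0; 1 0 0 0 0 0 0"}}

```text
t: 3.2
eef_pos: [0.5133, 0.0268, 0.0819]
tool_rot: [0.0, 0.985, 0.175, -0.0]
contact_force: [-0.1, 0.2, -1.2]
gripper_width: 1.0
```

>>> {"api": "move_arm", "payload": {"increments": "0.5 0 0 0 0 0 0; 0.4 0 0 0 0 0 0; 0.35 0 0 0 0 0 0; 0.1 0 0 0 0 0 0; 0.1 0 0 0 0 0 0; 0.1 0 0 0 0 0 0; 0.1 0 0 0 0 0 0; 0.1 0 0 0 0 0 0"}}

```text
t: 4.2
eef_pos: [0.5138, 0.0272, 0.0825]
tool_rot: [0.0, 0.985, 0.175, 0.0]
contact_force: [-0.0, -0.8, 1.9]
gripper_width: 0.277
```

```bash
python3 - <<'E'
from h import *
grab('side','side2')
o=bot.get_obs();print(o['t'],o['eef_pos'],o['contact_force'],o['torque'],o['gripper_width'])
b=cv2.imread('pics/side2.png')[130:330,180:400];cv2.imwrite('pics/v4.png',cv2.resize(b,None,fx=3,fy=3,interpolation=cv2.INTER_CUBIC))
E
```

```text
4.25 [0.51384335 0.02726356 0.08245841] [ 0.35166525 -1.63773151  2.69079635] [-0.28603507 -0.13209499  0.00321465] 0.27374549047241115
```

View pics/v4.png

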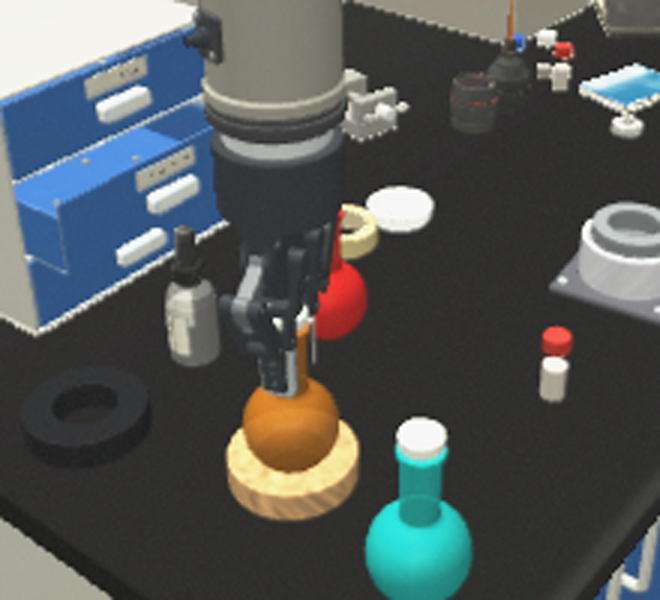

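Gripped at the neck (opening 0.274 ≈ 23 mm), jaws clear of the bulb. Lift, then check.

>>> {"api": "move_arm", "payload": {"increments": "0.1 0 0 5 0 0 0; 0.1 0 0 10 0 0 0; 0.1 0 0 15 0 0 0; 0.1 0 0 20 0 0 0; 0.1 0 0 20 0 0 0; 0.1 0 0 15 0 0 0; 0.1 0 0 10 0 0 0; 0.1 0 0 5 0 0 0"}}

```text
t: 5.25
eef_pos: [0.5136, 0.0273, 0.1829]
tool_rot: [0.0, 0.985, 0.175, 0.0]
contact_force: [0.1, 0.9, -1.1]
gripper_width: 0.272
```

>>> {"api": "move_arm", "payload": {"increments": "0.1 -2 -10 0 0 0 0; 0.1 -4 -22 0 0 0 0; 0.1 -5 -28 0 0 0 0; 0.1 -6 -30 0 0 0 0; 0.1 -6 -32 0 0 0 0; 0.1 -6 -32 0 0 0 0; 0.1 -6 -32 0 0 0 0; 0.1 -6 -32 0 0 0 0"}}

```text
t: 6.25
eef_pos: [0.4714, -0.1923, 0.1815]
tool_rot: [-0.0, 0.985, 0.175, -0.001]
contact_force: [1.0, 0.2, -0.3]
gripper_width: 0.279
```

>>> {"api": "move_arm", "payload": {"increments": "0.1 -6 -32 0 0 0 0; 0.1 -6 -32 0 0 0 0; 0.1 -5 -28 0 0 0 0; 0.1 -3 -22 0 0 0 0; 0.1 -2 -14 0 0 0 0; 0.1 -2 -8 0 0 0 0; 0.1 0 0 0 0 0 0; 0.1 0 0 0 0 0 0"}}

```text
t: 7.25
eef_pos: [0.4489, -0.3257, 0.1823]
tool_rot: [-0.0, 0.984, 0.176, 0.0]
contact_force: [0.5, -0.3, -1.3]
gripper_width: 0.279
```

```bash
python3 - <<'E'
from h import *
for n in('side','top'):grab(n,n+'3')
o=bot.get_obs();print(o['t'],o['eef_pos'],o['contact_force'],o['torque'],o['gripper_width'])
a=cv2.imread('pics/top3.png')[150:290,300:460];b=cv2.imread('pics/side3.png')[70:260,320:480]
cv2.imwrite('pics/v5.png',np.hstack([cv2.resize(a,(400,350),interpolation=2),cv2.resize(b,(295,350),interpolation=2)]))
E
```

```text
7.35 [ 0.44890759 -0.3258215   0.18234346] [ 0.26009136 -0.08525226 -2.10846979] [-0.01409925 -0.02137099  0.00523275] 0.2751205343158911
```

View pics/v5.png

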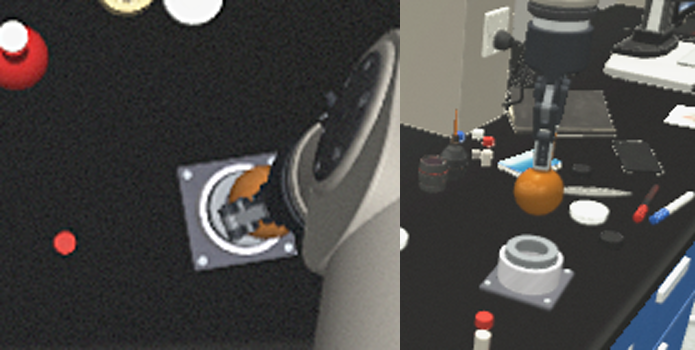

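```bash
cat > m.py <<'E'
from h import *
from scipy.optimize import least_squares
def bulb(n,tag,zc,roi):
    Z=np.load(f'/tmp/{tag}.npz');p,d=Z['p'],Z['d'];h=cv2.cvtColor(p,cv2.COLOR_RGB2HSV)
    m=np.zeros(d.shape,bool);x0,y0,x1,y1=roi;m[y0:y1,x0:x1]=1
    m&=(h[...,0]<20)&(h[...,1]>150)&(h[...,2]>50)
    nl,l,st,ce=cv2.connectedComponentsWithStats(m.astype(np.uint8));i=1+np.argmax(st[1:,4]);m=l==i
    e=m&~(cv2.erode(m.astype(np.uint8),np.ones((3,3)))>0);e=m&(d>0)&(cv2.erode(m.astype(np.uint8),np.ones((3,3)))>0)
    v,u=np.nonzero(e);P=np.array([w(n,a,b,d[b,a]) for a,b in zip(u,v)]);P=P[P[:,2]<zc+.02]
    r=least_squares(lambda c:np.linalg.norm(P-c,axis=1)-.032,[P[:,0].mean(),P[:,1].mean(),zc],loss='soft_l1',f_scale=.002)
    print(tag,'bulb sphere',r.x.round(4),np.abs(r.fun).mean().round(4),len(P),'box',st[i])
    # silhouette circle in image -> ray at zc
    b=np.array([0,0]);v,u=np.nonzero(m);c=cv2.minEnclosingCircle(np.c_[u,v][v>np.percentile(v,30)].astype(np.float32));print('  circle',c,'ray@z',plane(n,*c[0],zc).round(4))
    return r.x
def ring(n,tag,roi,z):
    Z=np.load(f'/tmp/{tag}.npz');d=Z['d'];x0,y0,x1,y1=roi
    P=np.array([np.r_[w(n,a,b,d[b,a]),a,b] for b in range(y0,y1) for a in range(x0,x1) if d[b,a]>0])
    q=P[(abs(P[:,2]-z)<.004)]
    s=cv2.convexHull(q[:,3:].astype(np.float32)); X=np.array([plane(n,*k[0],z)[:2] for k in s])
    r=least_squares(lambda c:np.hypot(*(X-c[:2]).T)-c[2],[*X.mean(0),.035],loss='soft_l1',f_scale=.001)
    print(tag,'ring z',z,r.x.round(4),len(q),'medz',np.median(q[:,2]).round(4))
E
python3 - <<'E'
from m import *
bulb('side','side3',.1448,(340,130,430,200))
bulb('top','top3',.1448,(380,210,425,250))
ring('side','side3',(372,195,408,222),.058)
ring('side','side0',(372,195,408,222),.058)
ring('top','top0',(375,212,422,256),.058)
ring('top','top0',(375,212,422,256),.046)
E
```

```text
side3 bulb sphere [ 0.4507 -0.3257  0.1462] 0.001 303 box [382 162  27  25 528]
  circle ((394.8991394042969, 173.122314453125), 13.271751403808594) ray@z [ 0.4509 -0.3281  0.1448]
top3 bulb sphere [ 0.4475 -0.3265  0.1456] 0.0006 35 box [392 216  16  15 125]
  circle ((399.0, 226.0), 8.062357902526855) ray@z [ 0.4595 -0.3119  0.1448]
side3 ring z 0.058 [ 0.4493 -0.325   0.037 ] 267 medz 0.0595
side0 ring z 0.058 [ 0.4496 -0.3247  0.0373] 267 medz 0.0595
top0 ring z 0.058 [ 0.4486 -0.3278  0.035 ] 429 medz 0.0576
top0 ring z 0.046 [ 0.4485 -0.3279  0.0423] 270 medz 0.0454
```

>>> {"api": "move_arm", "payload": {"increments": "0.1 0 0 -8 0 0 0; 0.1 0 0 -12 0 0 0; 0.1 0 0 -12 0 0 0; 0.1 0 0 -11 0 0 0; 0.1 0 0 -8 0 0 0; 0.1 0 0 -4 0 0 0; 0.1 0 0 -2 0 0 0; 0.1 0 0 0 0 0 0"}}

```text
t: 8.35
eef_pos: [0.4487, -0.3268, 0.1255]
tool_rot: [0.0, 0.985, 0.175, 0.0]
contact_force: [-0.9, -0.3, -3.3]
gripper_width: 0.276
```

```bash
python3 - <<'E'
from m import *
grab('side','side4')
o=bot.get_obs();print(o['t'],o['eef_pos'],o['contact_force'],o['torque'],o['gripper_width'])
bulb('side','side4',.0878,(340,150,430,215))
b=cv2.imread('pics/side4.png')[130:250,330:450];cv2.imwrite('pics/v6.png',cv2.resize(b,None,fx=4.5,fy=4.5,interpolation=2))
E
```

```text
8.4 [ 0.44878919 -0.3268109   0.12557723] [-0.32013872  0.7277922  -1.43395732] [ 0.03656231  0.04937412 -0.02671007] 0.2803539054240886
side4 bulb sphere [ 0.4505 -0.3269  0.0898] 0.0011 254 box [380 182  26  25 486]
  circle ((392.5, 193.5), 12.747649192810059) ray@z [ 0.4512 -0.3302  0.0878]
```

View pics/v6.png

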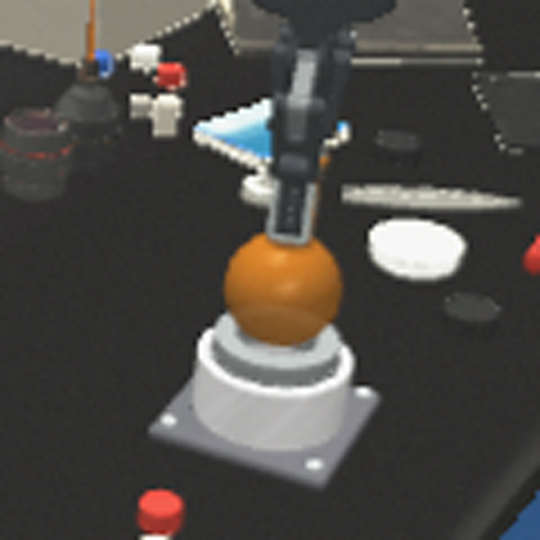

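```bash
python3 - <<'E'
from m import *
for P in([.4487,-.3268,.088],[.4487,-.3268,.058],[.4487,-.3268,.046],[.4487,-.3268,.008]): print(P,np.round(proj('side',P),1))
print(np.array(CAL['side']['R']).round(4), np.array(CAL['side']['R'])@[.45,-.33,.06]+CAL['side']['t'])
for t in('side0','side3','side4'):
    p=np.load(f'/tmp/{t}.npz')['p'];h=cv2.cvtColor(p,cv2.COLOR_RGB2HSV)
    for r in (206,210,214,218,222,226): print(t,r,''.join('%4d'%x for x in h[r,366:416,2]))
E
```

```text
[0.4487, -0.3268, 0.088] [392.8 194.3]
[0.4487, -0.3268, 0.058] [391.4 204.7]
[0.4487, -0.3268, 0.046] [390.9 208.8]
[0.4487, -0.3268, 0.008] [389.2 221.4]
[[-0.8007 -0.5987  0.0179]
 [-0.3152  0.3957 -0.8626]
 [ 0.5094 -0.6963 -0.5056]] [0.18107969 0.00169852 0.97360398]
side0 206   48  45  48  48  47  49  47  48 245 247 223 136 133 198 208 206 206 202 160 144 143 143 143 142 132 128 126 116 114 114 113 114 109 111 171 202 206 206 207 199 126  62  47  49  48  49  46  46  47  48
side0 210   47  47  48  49  47  48  46 103 176 245 247 222 130 112 115 118 121 128 141 165 195 199 207 207 207 205 207 206 206 206 205 206 207 205 193 173 139 120 106 165 247 247 158  48  48  48  46  47  47  47
side0 214   47  48  46  48  47  47 120 161 179 183 183 183 195 216 244 246 242 216 176 154 119 128 117 116 115 114 114 114 115 115 114 115 115 128 112 145 199 246 247 243 209 142  71  46  48  50  48  45  49  48
side0 218   47  49  76 127 139 138 146 173 181 182 183 183 184 187 187 187 185 180 180 181 180 178 180 187 193 196 200 200 199 201 202 203 194 183 177 176 174 174 172 166 158 145 142 148 159 163
[... 2270 characters left out ...]
127 112 145 199 246 247 243 209 142  71  50  48  50  47  46  50  49
side4 218   48  47  76 128 139 138 147 174 181 181 181 183 184 185 186 187 182 180 180 181 180 178 180 187 192 195 198 202 199 200 202 202 194 184 178 176 173 173 170 165 157 144 141 147 159 163 151 130  78  50
side4 222  178 215 176 143 136 139 137 148 177 184 186 185 182 182 183 182 178 177 176 177 180 180 180 179 182 183 184 185 185 182 182 179 177 177 178 176 172 169 164 161 147 142 141 141 137 115  68  49  47  46
side4 226  117 123 133 136 137 140 139 139 139 140 143 148 167 176 178 178 176 176 177 177 180 182 184 185 185 181 181 180 179 180 181 179 178 175 173 172 170 165 155 145 144 143 125  85  54  48  48  46  47  48
```

>>> {"api": "move_arm", "payload": {"increments": "0.1 0 0 -2 0 0 0; 0.1 0 0 -1 0 0 0; 0.1 0 0 -1 0 0 0; 0.1 0 0 -1 0 0 0; 0.1 0 0 0 0 0 0; 0.1 0 0 0 0 0 0; 0.1 0 0 0 0 0 0; 0.1 0 0 0 0 0 0"}}

```text
t: 9.4
eef_pos: [0.4486, -0.3267, 0.1203]
tool_rot: [0.0, 0.985, 0.175, 0.0]
contact_force: [-0.9, 0.8, -1.8]
gripper_width: 0.272
```

>>> {"api": "move_arm", "payload": {"increments": "0.1 0 0 -1 0 0 0; 0.1 0 0 -1 0 0 0; 0.1 0 0 -1 0 0 0; 0.1 0 0 -1 0 0 0; 0.1 0 0 0 0 0 0; 0.1 0 0 0 0 0 0; 0.1 0 0 0 0 0 0; 0.1 0 0 0 0 0 0"}}

```text
t: 10.4
eef_pos: [0.4488, -0.3269, 0.1164]
tool_rot: [0.0, 0.985, 0.175, 0.0]
contact_force: [0.1, -1.6, 2.1]
gripper_width: 0.275
```

```bash
python3 - <<'E'
from m import *
grab('side','side5')
o=bot.get_obs();print(o['t'],o['eef_pos'],o['contact_force'],o['torque'],o['gripper_width'])
bulb('side','side5',.081,(340,150,430,215))
b=cv2.imread('pics/side5.png')[160:240,350:430];cv2.imwrite('pics/v7.png',cv2.resize(b,None,fx=7,fy=7,interpolation=2))
E
```

```text
10.45 [ 0.44874939 -0.32688277  0.11642378] [ 0.57583114 -1.50016045  2.72982424] [-0.29955685  0.06865431  0.02041712] 0.2755013361210945
side5 bulb sphere [ 0.4506 -0.3269  0.0809] 0.001 273 box [379 185  26  24 473]
  circle ((391.70001220703125, 197.5), 12.78836441040039) ray@z [ 0.4483 -0.3221  0.081 ]
```

View pics/v7.png

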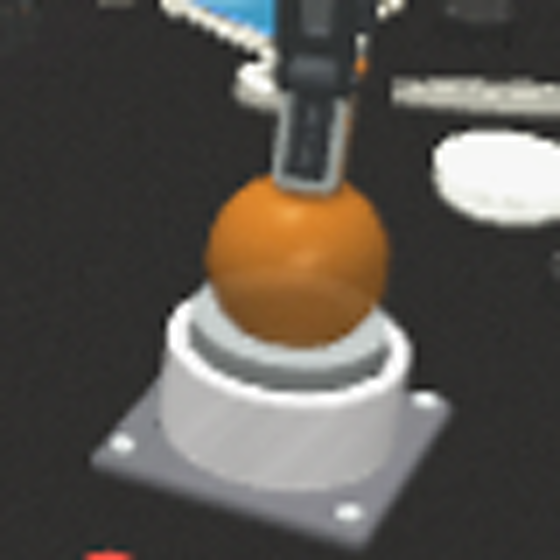

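>>> {"api": "move_arm", "payload": {"increments": "0.1 0 0 -1 0 0 0; 0.1 0 0 -1 0 0 0; 0.1 0 0 -1 0 0 0; 0.1 0 0 -1 0 0 0; 0.1 0 0 0 0 0 0; 0.1 0 0 0 0 0 0; 0.1 0 0 0 0 0 0; 0.1 0 0 0 0 0 0"}}

```text
t: 11.45
eef_pos: [0.4487, -0.3268, 0.1124]
tool_rot: [0.0, 0.985, 0.175, 0.0]
contact_force: [1.1, -2.6, 4.8]
gripper_width: 0.276
```

```bash
cat >> m.py <<'E'
def ringz(tag):
    # visible ring top points (side view), depth z by pixels in the grey front arc, brightness-selected
    p=np.load(f'/tmp/{tag}.npz');d=p['d'];p=p['p'];h=cv2.cvtColor(p,cv2.COLOR_RGB2HSV)
    Q=[]
    for b in range(195,222):
        for a in range(372,412):
            if d[b,a]>0 and h[b,a,1]<60 and h[b,a,2]>130:
                X=w('side',a,b,d[b,a]); r=np.hypot(X[0]-.4495,X[1]+.325)
                Q.append([*X,r])
    Q=np.array(Q)
    for lo,hi in((.026,.033),(.0395,.042)):
        q=Q[(Q[:,3]>lo)&(Q[:,3]<hi)&(Q[:,2]>.035)];print(tag,'r',lo,hi,len(q),'z med',np.median(q[:,2]).round(4),np.percentile(q[:,2],[20,80]).round(4))
E
python3 - <<'E'
from m import *
grab('side','side6')
o=bot.get_obs();print(o['t'],o['eef_pos'],o['contact_force'],o['torque'],o['gripper_width'])
for t in('side3','side4','side5','side6'):ringz(t)
for t in('side4','side5','side6'):
    p=np.load(f'/tmp/{t}.npz')['p'];print(t,[int(x) for x in p[200:222,392].mean(1)])
bulb('side','side6',.081,(340,150,430,215))
E
```

```text
11.5 [ 0.44871875 -0.32678429  0.11240859] [-0.36362832 -2.58213982  4.62050425] [-0.59142233 -0.03477551 -0.00423149] 0.2739756966475635
side3 r 0.026 0.033 140 z med 0.0596 [0.0582 0.0607]
side3 r 0.0395 0.042 121 z med 0.0439 [0.0385 0.0474]
side4 r 0.026 0.033 95 z med 0.0594 [0.0583 0.0604]
side4 r 0.0395 0.042 128 z med 0.0428 [0.0378 0.0475]
side5 r 0.026 0.033 85 z med 0.0576 [0.0561 0.0583]
side5 r 0.0395 0.042 134 z med 0.0431 [0.0387 0.0473]
side6 r 0.026 0.033 76 z med 0.0535 [0.0529 0.0543]
side6 r 0.0395 0.042 130 z med 0.0435 [0.0384 0.0475]
side4 [89, 87, 85, 81, 83, 79, 83, 169, 178, 203, 204, 190, 128, 113, 112, 133, 217, 241, 197, 179, 179, 181]
side5 [108, 96, 90, 87, 85, 83, 84, 84, 85, 105, 192, 202, 165, 121, 113, 114, 225, 241, 197, 179, 179, 181]
side6 [122, 111, 101, 91, 87, 87, 86, 85, 83, 91, 81, 168, 199, 193, 129, 111, 216, 241, 197, 179, 180, 181]
side6 bulb sphere [ 0.4504 -0.3269  0.0764] 0.0011 323 box [379 186  26  25 476]
  circle ((391.6199951171875, 198.5), 12.865345001220703) ray@z [ 0.4461 -0.3175  0.081 ]
```

>>> {"api": "move_arm", "payload": {"increments": "0.1 0 -0.5 -1 0 0 0; 0.1 0 -0.5 -1 0 0 0; 0.1 0 0 -1 0 0 0; 0.1 0 0 -1 0 0 0; 0.1 0 0 -1 0 0 0; 0.1 0 0 -1 0 0 0; 0.1 0 0 0 0 0 0; 0.1 0 0 0 0 0 0"}}

```text
t: 12.5
eef_pos: [0.4487, -0.3272, 0.1064]
tool_rot: [-0.0, 0.985, 0.175, -0.0]
contact_force: [-0.3, -0.7, 6.6]
gripper_width: 0.275
```

```bash
python3 - <<'E'
from m import *
grab('side','side7')
o=bot.get_obs();print(o['t'],o['eef_pos'],o['contact_force'],o['torque'],o['gripper_width'])
ringz('side7')
bulb('side','side7',.069,(340,150,430,215))
b=cv2.imread('pics/side7.png')[160:240,350:430];cv2.imwrite('pics/v8.png',cv2.resize(b,None,fx=7,fy=7,interpolation=2))
E
```

```text
12.55 [ 0.44869339 -0.32716435  0.10634972] [-1.05118353  0.03806612  6.01079795] [0.01022181 0.013749   0.01293797] 0.27420520625998307
side7 r 0.026 0.033 65 z med 0.048 [0.0472 0.0487]
side7 r 0.0395 0.042 127 z med 0.0432 [0.0384 0.0472]
side7 bulb sphere [ 0.4503 -0.3272  0.0704] 0.0011 251 box [379 189  26  24 469]
  circle ((391.5, 200.0), 12.659089088439941) ray@z [ 0.4516 -0.3302  0.069 ]
```

View pics/v8.png

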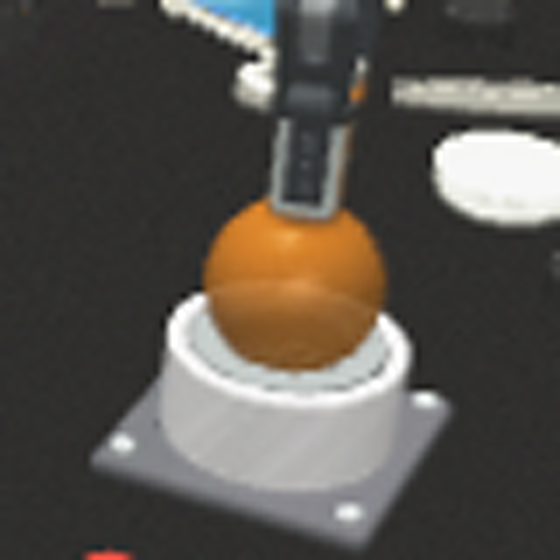

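>>> {"api": "move_arm", "payload": {"increments": "0.1 0 0 -0.4 0 0 0; 0.1 0 0 0 0 0 0; 0.1 0 0 0 0 0 0; 0.1 0 0 0 0 0 0; 0.1 0 0 0 0 0 0; 0.1 0 0 0 0 0 0; 0.1 0 0 0 0 0 0; 0.1 0 0 0 0 0 0"}}

```text
t: 13.55
eef_pos: [0.4487, -0.3272, 0.106]
tool_rot: [-0.0, 0.985, 0.175, 0.0]
contact_force: [-0.3, 0.7, 6.7]
gripper_width: 0.278
```

```bash
python3 - <<'E'
from m import *
grab('side','side8')
o=bot.get_obs();print(o['t'],o['eef_pos'],o['contact_force'],o['torque'],o['gripper_width'])
ringz('side8')
bulb('side','side8',.069,(340,150,430,215))
E
```

```text
13.6 [ 0.44870897 -0.32718155  0.10599738] [-0.85726551 -0.48120152  7.91707196] [ 0.05516529  0.12489872 -0.02988033] 0.2750027807198672
side8 r 0.026 0.033 75 z med 0.0474 [0.0468 0.0484]
side8 r 0.0395 0.042 115 z med 0.0446 [0.0384 0.0477]
side8 bulb sphere [ 0.4506 -0.3273  0.0706] 0.001 244 box [379 189  26  24 467]
  circle ((391.5, 200.0), 12.659089088439941) ray@z [ 0.4516 -0.3302  0.069 ]
```

Ring travel measures about 12 mm (0.0595 → 0.0474, level with the rim at ≈0.0475), and the force matches that.

```bash
python3 -c "
from station import bot
print(bot.hand_in())"
```

```text
the job is handed in; nothing more can be done
None
```

I gripped the amber flask by the neck at 45 N and lifted it off the cork ring. I set it upright in the sprung cradle, pressed the ring down and handed in with the arm still holding it there, at about 13.6 s.

- **Ring height:** in the side view the ring's top came down 12.1 mm (measured height 59.5 to 47.4 mm). That puts it level with the collar rim, which the same camera reads at about 47.5 mm, and well short of the bottom stop at 20 mm. The arm's height, counted from where the flask touched the ring, gives about 12.3 mm.
- **Force:** the upward force reads about 7–8 N, or roughly 8–9 N with the flask's weight added. The expected value is 9 N, and the limit is 25 N. The reading is noisy to about 1–2 N.
- **Grip and position:** the gripper opening stayed at 0.275 (about 23 mm) and the tool did not tilt. During pressing there was a sideways force of about 2.6 N; a 1 mm shift removed it.
- **One disagreement:** the two cameras put the cradle's y position about 3 mm apart. The cameras' estimates of the flask relative to the cradle were within about 1.5 mm. My rougher bulb-outline check in the side view scattered by several mm, so I did not use it.
- **Other items:** I did not touch the vial, dropper bottle or petri dish, though I did not measure their positions again at the end.

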